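Square up a stack of circuit boards in the squaring tray

TASK

Take the white tamping block by its slanted grip plate and with it sweep the three stray steel nuts off the bed of the squaring tray into the trough along its front. Then tap the stack of five circuit boards with the block until every board lies flush against both fences, and stand the block upright on the bench again, clear of the tray. Touch boards and nuts only with the block, and do not disturb the other things on the bench.

Things in the scene. Friction and masses are not known exactly. Their poses are not given: they have to be found in the camera images.
- tray: Squaring tray fixed to the bench: a flat grey bed slab 165 mm (x, -82.5 to +82.5) by 240 mm (y, -120 to +120), top 30 mm above the bench, with two aluminium fences at its far left corner and a trough along its front. Origin: on the bench under the bed's centre; x points roughly away from the robot, y left, z up. Right edge open.
- tray_pad (a point): Middle of the top of the 6 mm raised pad (70 x 50 mm) on which the stack lies, at (20, 67, 36) mm in the tray's frame. The boards overhang it all round, so their undersides are 6 mm above the bed and the block, held 2 to 4 mm over the bed, meets the bottom board too.
- tray_corner (a point): Inner corner of the two fences on the bed's top, at (70, 107, 30) mm in the tray's frame, same axes. Both fences stand 28 mm above the bed. The far fence (inner face x = 70) runs from y = 20 to 120; the left fence (inner face y = 107) runs from x = -10 to 70.
- tray_trough (a point): Middle of the floor of the open aluminium trough along the bed's front edge, at (-112.5, 0, 4) mm in the tray's frame. Trough: x = -142.5 to -82.5, y = -120 to 120, rim 24 mm above the bench, walls 3 mm; the bed's front edge, 26 mm above the trough's floor, is its back wall.
- block: White plastic tamping block, 300 g, standing on the bench left or right of the tray. Origin: centre of its underside; z up. Body 44 (x) by 90 (y) by 36 mm, flat upright faces. From its top rises a flat grip plate, 12 mm thick, 90 mm wide (y), 85 mm long, leaning 35 degrees from vertical towards -x: centre line from (8, 0, 34) mm along (-0.574, 0, 0.819).
- block_grip (a point): Point to grip: on the grip plate's centre line, at (-23.5, 0, 79) mm in the block's frame, same axes (z vertical). The plate reaches 30 mm farther up its slope. Grip it across its 12 mm thickness, the tool pointing down along the plate (90 mm wide the other way).
- board1: Bare green circuit board, 100 mm (x) by 80 mm (y) by 4 mm, 60 g, smooth, number 1 of five from the bottom of the untidy stack lying on the tray's pad near the fences. Origin: centre of its underside, 36 mm above the bench. When flush with both fences it lies at x = +20, y = +67 mm in the tray's frame, axes parallel to the tray's.
- board2: Bare green circuit board, 100 mm (x) by 80 mm (y) by 4 mm, 60 g, smooth, number 2 of five from the bottom of the untidy stack lying on the tray's pad near the fences. Origin: centre of its underside, 40 mm above the bench. When flush with both fences it lies at x = +20, y = +67 mm in the tray's frame, axes parallel to the tray's.
- board3: Bare green circuit board, 100 mm (x) by 80 mm (y) by 4 mm, 60 g, smooth, number 3 of five from the bottom of the untidy stack lying on the tray's pad near the fences. Origin: centre of its underside, 44 mm above the bench. When flush with both fences it lies at x = +20, y = +67 mm in the tray's frame, axes parallel to the tray's.
- board4: Bare green circuit board, 100 mm (x) by 80 mm (y) by 4 mm, 60 g, smooth, number 4 of five from the bottom of the untidy stack lying on the tray's pad near the fences. Origin: centre of its underside, 48 mm above the bench. When flush with both fences it lies at x = +20, y = +67 mm in the tray's frame, axes parallel to the tray's.
- board5: Bare green circuit board, 100 mm (x) by 80 mm (y) by 4 mm, 60 g, smooth, number 5 of five from the bottom of the untidy stack lying on the tray's pad near the fences. Origin: centre of its underside, 52 mm above the bench. When flush with both fences it lies at x = +20, y = +67 mm in the tray's frame, axes parallel to the tray's.
- nut1: Stray flat steel nut, 20 x 12 x 6 mm, 11 g, lying on the bed to the right of the stack. Origin: centre of its underside.
- nut2: Stray flat steel nut, 20 x 12 x 6 mm, 11 g, lying on the bed to the right of the stack. Origin: centre of its underside.
- nut3: Stray flat steel nut, 20 x 12 x 6 mm, 11 g, lying on the bed to the right of the stack. Origin: centre of its underside.
- housing1: Bystander: stepped green terminal housing, 50 x 35 x 48 mm, near the robot, left of the tray. Origin: centre of underside.
- housing2: Bystander: a like housing, beyond the tray.
- parts_box: Bystander: loose grey open box, 90 (x) x 120 (y) x 45 mm, left or right of the tray, where the block is not. Origin: centre of underside.
- screwdriver: Bystander: screwdriver 190 mm long lying beyond and to the left of the tray.
- spare_board: Bystander: one more such circuit board lying flat on the bench, near the robot, right of the tray; not part of the stack.
Not all that is in view belongs to the job. What is shaped like the board4 but blue or purple is not meant. Of the things that look like the block, the smallest one is meant.

How it is judged:
On the way, in this order (a step that is already met when the one before it is completed fails the run):
1. all three nuts lie in the trough (z of each of nut1, nut2, nut3 in the frame of tray below 0.024 m and x of nut1 in the frame of tray between -0.142 and -0.0825 m and y of nut1 in the frame of tray between -0.12 and 0.12 m and x of nut2 in the frame of tray between -0.142 and -0.0825 m and y of nut2 in the frame of tray between -0.12 and 0.12 m and x of nut3 in the frame of tray between -0.142 and -0.0825 m and y of nut3 in the frame of tray between -0.12 and 0.12 m), for 0.2 s.
2. all five boards are flush with both fences (x of each of board1, board2, board3, board4, board5 in the frame of tray above 0.0175 m and y of each of board1, board2, board3, board4, board5 in the frame of tray above 0.0645 m and angle between the x axis of each of board1, board2, board3, board4, board5 and the x axis of tray, either way round below 0.026 rad and z of board1 in the frame of tray between 0.0335 and 0.0385 m and z of board2 in the frame of tray between 0.0375 and 0.0425 m and z of board3 in the frame of tray between 0.0415 and 0.0465 m and z of board4 in the frame of tray between 0.0455 and 0.0505 m and z of board5 in the frame of tray between 0.0495 and 0.0545 m), for 0.2 s.
At the end, for the whole second after the job is handed in: The three nuts lie in the trough; all five boards are stacked in order on the pad, each within 2.5 mm of flush at both fences and square within 0.026 rad; the block stands upright (0.08 rad) on the bench itself, off the tray (underside within 3 mm of the bench); all at rest (all of step 1 and all of step 2 and angle between block's own z axis and vertical below 0.08 rad and height (world z) of block between -0.004 and 0.003 m and linear speed of each of board1, board2, board3, board4, board5, nut1, nut2, nut3, block below 0.02 m/s); the robot touches nothing.
It fails at once if the gripper or arm touches a board of the stack or a nut (more than 1 N) (contact force between any of the fingers, the arm and board1 above 1 N or contact force between any of the fingers, the arm and board2 above 1 N or contact force between any of the fingers, the arm and board3 above 1 N or contact force between any of the fingers, the arm and board4 above 1 N or contact force between any of the fingers, the arm and board5 above 1 N or contact force between any of the fingers, the arm and nut1 above 1 N or contact force between any of the fingers, the arm and nut2 above 1 N or contact force between any of the fingers, the arm and nut3 above 1 N).
It fails at once if a bystander (housings, parts box, screwdriver, spare board) is moved by more than 15 mm (distance of any of housing1, housing2, parts_box, screwdriver, spare_board from where it was at the start of the episode above 0.015 m).
It also fails if it takes over 64 s, if anything falls off the work surface, if the arm or the gripper's body presses on something with over 40 N, if the wrist force passes 120 N, or if a joint passes its speed limit or range.

ROBOT

A 6-joint arm with a two-finger parallel gripper is mounted at the origin on the work surface. World frame = base frame: x ahead of the robot, y to its left, z up, the work surface at z = 0. Lengths are in m, angles in rad, forces in N, time in s.
With the tool pointing down it reaches from about 0.225 to 0.875 m from the base axis. Payload 3.4 kg.
Tool frame: the origin (TCP) lies between the finger pads, 19 mm behind the fingertips; this is the grasp point; z points along the fingers, y is the line along which they close (so a half turn about z gives the same grasp; the last joint's range is limited). The gripper opens to 85 mm and grips with 20 to 120 N. Pads are 22 mm wide; open, the fingers measure 114 mm over their backs; the gripper's body (76 mm by 85 mm) begins 54 mm behind the grasp point. The pads swing forward as they close: fully open they stand 13 mm farther back than shut.
Start: joints at [-0.121, 0.276, 1.505, -0, 1.361, -0.121], TCP at [0.575, -0, 0.25] pointing down, gripper open.
Joint ranges: [-2.89, 2.89], [-0.75, 2.08], [0.22, 2.7], [-1.18, 4.32], [0.11, 2.71], [-2.7, 2.7]. Speed limits (rad/s): [2.57, 2.57, 3.14, 3.14, 3.14, 3.14].

INTERFACE

Orientations are given as a unit quaternion [w, x, y, z].
In Python, from rig import get_state, optics, sign_off gives the robot as it stands.
- The arm moves only by the tool send_rows, never from a script. Its argument "increments" is a list of rows, each an object with "gripper": the gripper's target within -1 to 1 (shut at 1, half-way at 0, fully open at -1); "linear": the shift along the world's x, y, z in m, a list of three; "delta_rot": the turn, a rotation vector about the world's x, y, z in rad, a list of three. In form: [{"gripper": gripper, "linear": [dx, dy, dz], "delta_rot": [rx, ry, rz]}, ...]. A call has 1 to 8 rows; each row is the pose to reach, as a shift and turn from the pose commanded when the call began; what a row does not reach only later rows make up. A row lasts 1/10 s, in which the tool goes at most 50 mm and 8.59 degrees, less where a joint would pass 70% of its speed; a pose out of reach is approached as far as the arm can. A call with a gripper value outside its range is refused whole. The fingers move at their own pace and stop on an object; "newtons" is the grip in N (left out, the last holds). Time passes only in rows, so rows that repeat a pose let the fingers close. It gives the time, the measured TCP pose, the force, the opening and the grip force at its end, in the units of the state.
- get_state(): the state, without advancing time (a new reading comes with each control period).
- optics.get_image(name): name is "scene" or "side" or "wrist"; returns a dict with "pixels" (400x640x3 uint8, blue, green, red), "K" (3x3 intrinsics, pixels), "rvec" (rotation vector, rad) and "tvec" (3), from world to camera coordinates, as OpenCV has them; the wrist camera has in their place "T_tool_cam" (4x4, takes a point from camera to tool coordinates, whose origin is the TCP and whose axes are the flange's). Camera axes: x right, y down, z forward; pixel columns grow to the right and rows downward; lengths in m; the calibration is good to about 2 mm. A picture is of the moment at which its call begins: read the wrist's pose just before it. There is no depth.
- sign_off(): hands the job in; it is judged then, once.
The state is a dict: "clock": time; "qpos": joint angles; "qd": joint speeds; "effort": joint torques, N m; "position": TCP position; "ee_rot": TCP orientation; "contact_force": force on the tool from outside, world axes, zero at the start; "moment": the same for the moment, N m; "width": finger opening in m; "gripper_force": force on a finger pad.
Only numpy, scipy, OpenCV 4.12 (cv2) and the standard library are available. Lean on these libraries where they do the work, as an engineer would, in place of code of your own. Each camera call takes 0.05 s, during which the arm holds its last target. There are 200 camera calls.

## Working session

There is one attempt and no reset: what is moved stays moved. The work goes in short steps, Python scripts to look and compute and a tool call to move; the robot and the scene stay as the last step left them, time stands still between calls to the robot, and variables do not carry over. Pictures are saved under pics/ and viewed, at most 10 in all, crops included, and the job is handed in when it is done.

Besides the shell and the picture viewer there is one more tool, called after "Call:" as a command line: name --argument value ..., lists and objects as JSON in quotes. send_rows: Moves the arm, as the interface text tells. Its arguments: {"type":"object","properties":{"increments":{"type":"array"},"newtons":{"type":"number"}},"required":["increments"]}

```bash
ls; mkdir -p pics; python3 - <<'E'
from rig import get_state, optics
import cv2,pickle
s=get_state();print(s)
d={}
for n in("scene","side"):
    d[n]=optics.get_image(n);print(n,d[n]["K"],d[n]["rvec"],d[n]["tvec"])
    cv2.imwrite(f"pics/{n}0.png",d[n]["pixels"])
pickle.dump(d,open("d0.pkl","wb"))
E
```

```text
pics
{'clock': 0.0, 'qpos': array([-1.21007002e-01,  2.76591947e-01,  1.50618026e+00, -1.49805707e-05,
        1.36072798e+00, -1.21001691e-01]), 'qd': array([ 0.00060533, -0.00067362, -0.00073414, -0.0011512 , -0.0004769 ,
       -0.0005502 ]), 'effort': array([ 6.20495921e-04, -4.16768074e+01, -2.45808578e+01, -1.52056768e-04,
        1.11346930e-02,  1.69860516e-05]), 'position': array([5.74471718e-01, 4.97207717e-05, 2.49122668e-01]), 'ee_rot': array([-7.46376093e-04,  7.07107228e-01,  7.07105691e-01, -5.93841897e-04]), 'contact_force': array([ 1.32471631,  0.43775077, -0.27350577]), 'moment': array([ 0.03696734, -0.00654604,  0.02947154]), 'gripper_force': 0.0, 'width': 0.0854344761291312}
scene [[503.87820458   0.         322.98827253]
 [  0.         503.87820458 198.27913666]
 [  0.           0.           1.        ]] [ 1.5122267   2.13450447 -0.82628325] [ 0.14046575 -0.30694767  1.5986303 ]
side [[516.30037479   0.         314.7443797 ]
 [  0.         516.30037479 202.48647891]
 [  0.           0.           1.        ]] [ 2.24998926 -0.88965838  0.34460053] [-0.31362103  0.31044036  1.24232454]
```

View pics/scene0.png

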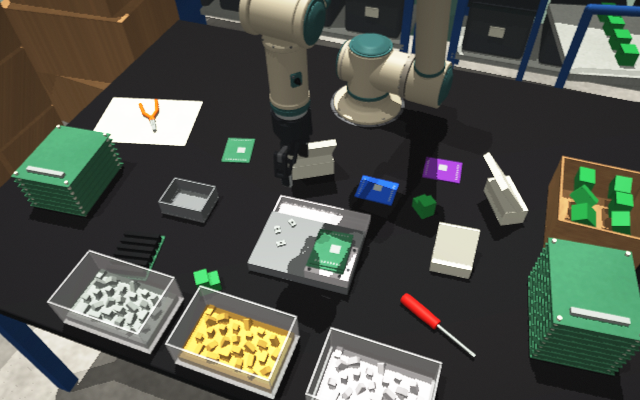

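View pics/side0.png

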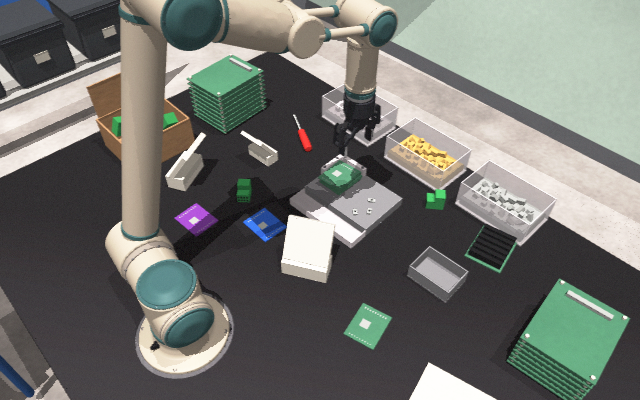

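Candidates for the block: scene (315,162), (504,190), (456,250), which are side (308,248), (185,162), (262,148). I expect the third: it looks smallest and stands left of the tray, opposite the parts box. I'll confirm that with enlarged crops.

```bash
cat > h.py <<'E'
import numpy as np, cv2, pickle
from scipy.spatial.transform import Rotation as R
def ray(im,uv):
    Rm=cv2.Rodrigues(np.float64(im["rvec"]))[0]; t=np.float64(im["tvec"]).ravel()
    uv=np.atleast_2d(np.float64(uv)); d=np.c_[uv,np.ones(len(uv))]@np.linalg.inv(im["K"]).T@Rm
    return -Rm.T@t, d
def plane(im,uv,z):
    o,d=ray(im,uv); return o+d*((z-o[2])/d[:,2])[:,None]
def proj(im,P):
    return cv2.projectPoints(np.float64(P).reshape(-1,1,3),np.float64(im["rvec"]),np.float64(im["tvec"]),im["K"],None)[0].reshape(-1,2)
E
python3 - <<'E'
from h import *
d=pickle.load(open("d0.pkl","rb"))
c=lambda n,x,y:cv2.resize(d[n]["pixels"][y:y+75,x:x+100],(400,300),interpolation=cv2.INTER_CUBIC)
cv2.imwrite("pics/c1.png",np.vstack([np.hstack([c("scene",405,210),c("side",215,115)]),np.hstack([c("scene",460,150),c("side",150,125)])]))
a=cv2.resize(d["scene"]["pixels"][190:300,240:380],(800,629)[:2],interpolation=cv2.INTER_CUBIC)
cv2.imwrite("pics/c2.png",cv2.resize(a,(760,597)))
E
```

```text
(no output)
```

View pics/c1.png

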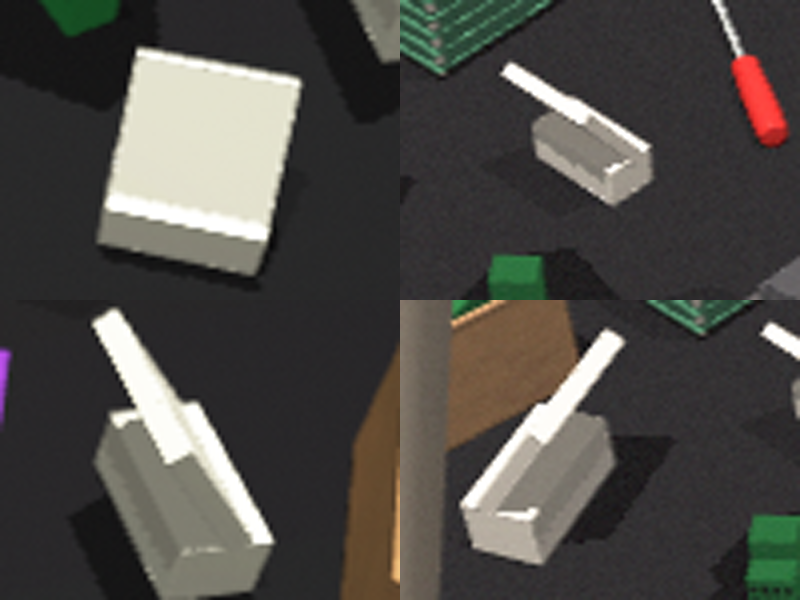

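View pics/c2.png

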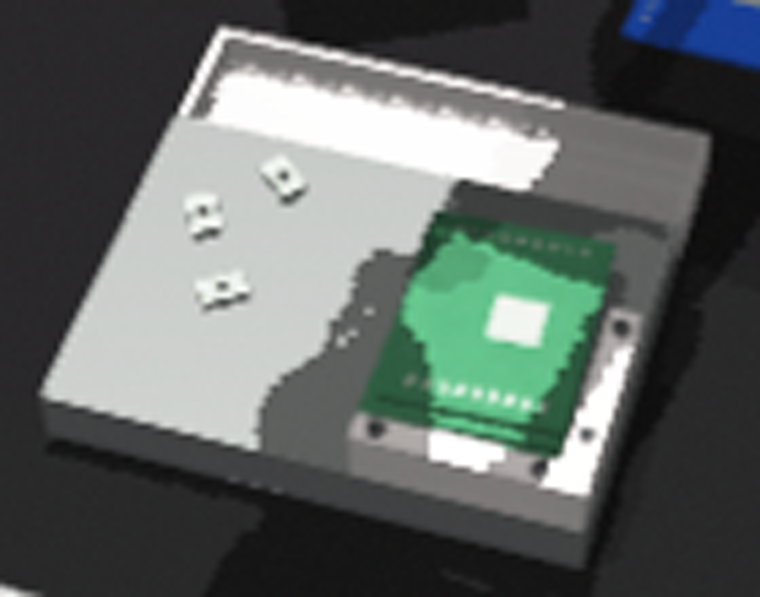

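```bash
cat > fit.py <<'E'
from h import *
from scipy.optimize import least_squares
d=pickle.load(open("d0.pkl","rb")); S=d["scene"]; D=d["side"]
def fit2(model,world):  # planar rigid fit
    m=np.float64(model);w=np.float64(world)[:,:2]
    f=lambda p:((np.c_[m[:,0]*np.cos(p[2])-m[:,1]*np.sin(p[2])+p[0],m[:,0]*np.sin(p[2])+m[:,1]*np.cos(p[2])+p[1]])-w).ravel()
    r=least_squares(f,[*w.mean(0),0]); return r.x,r.fun.reshape(-1,2)
c2=lambda u,v:(240+u/5.43,190+v/5.43)
E
python3 - <<'E'
from fit import *
np.set_printoptions(precision=4,suppress=True)
pts=[((42,398),(.0825,-.12),.03),((580,568),(.0825,.12),0),((178,120),(-.0825,-.12),.03),((220,27),(-.1425,-.12),.024),((710,135),(-.1425,.12),.024),((48,440),(.0825,-.12),0)]
W=[plane(S,c2(*p),z)[0] for p,_,z in pts]
print(fit2([m for _,m,_ in pts],W))
nuts=[(285,180),(205,216),(222,289)]
p,_=fit2([m for _,m,_ in pts],W)
c,s=np.cos(p[2]),np.sin(p[2])
for n in nuts:
    w=plane(S,c2(*n),.035)[0][:2]; q=w-p[:2]; print(w,c*q[0]+s*q[1],-s*q[0]+c*q[1])
for (a,b,z) in [((97,242),(258,275),0),((106,203),(266,235),.036),((136,58),(299,90),.107)]:
    A,B=[plane(S,(405+u/4,210+v/4),z)[0] for u,v in(a,b)]; print("block",A,B,np.linalg.norm(A-B))
# side view block: c1 right: base corners
for (a,b) in [((217,205),(251,184)),((217,205),(131,157))]:
    A,B=[plane(D,(215+u/4,115+v/4),0)[0] for u,v in(a,b)]; print("side",A,B,np.linalg.norm(A-B))
for (a,b) in [((500-460+0,0),(0,0))]: pass
A,B=[plane(S,(460+u/4,150+v/4),0)[0] for u,v in((165,300),(268,295))];print("cand2 end",np.linalg.norm(A-B))
A,B=[plane(D,(150+u/4,125+v/4),0)[0] for u,v in((75,248),(140,263))];print("cand2 end",np.linalg.norm(A-B))
A,B=[plane(D,(150+u/4,125+v/4),0)[0] for u,v in((140,263),(215,165))];print("cand2 long",np.linalg.norm(A-B))
E
```

```text
(array([0.6136, 0.0334, 0.0552]), array([[ 0.0013, -0.0008],
       [ 0.0016,  0.0031],
       [-0.0032, -0.003 ],
       [ 0.0013,  0.0005],
       [-0.0007,  0.0004],
       [-0.0003, -0.0002]]))
[ 0.5615 -0.0262] -0.055315290423622536 -0.056588534453577186
[ 0.5921 -0.0522] -0.026172474693794263 -0.08423795490375283
[ 0.6268 -0.0293] 0.009727961540973298 -0.06330660501768608
block [0.5637 0.3161 0.    ] [0.5558 0.4077 0.    ] 0.09196177960809333
block [0.5611 0.3157 0.036 ] [0.5533 0.4047 0.036 ] 0.08935594152392899
block [0.5107 0.3119 0.107 ] [0.504  0.4009 0.107 ] 0.08918526099637514
side [0.5203 0.3091 0.    ] [0.5559 0.3094 0.    ] 0.03556123536864904
side [0.5203 0.3091 0.    ] [0.5059 0.4011 0.    ] 0.0931344065728981
cand2 end 0.06494006949589246
cand2 end 0.05491370086047005
cand2 long 0.11599682846323965
```

Crop confirms it: scene (456,250) is 90 mm wide, (504,190) measures ~116 mm, and the (315,162) one is visibly bigger. So the meant block is at about (0.538, 0.359), yaw about 0.085. Next is a wrist view of the tray.

```bash
cat >> h.py <<'E'
def wrist():
    from rig import get_state, optics
    s=get_state(); im=optics.get_image("wrist")
    q=s["ee_rot"]; T=np.eye(4); T[:3,:3]=R.from_quat([q[1],q[2],q[3],q[0]]).as_matrix(); T[:3,3]=s["position"]
    C=np.linalg.inv(T@np.array(im["T_tool_cam"]))
    return dict(pixels=im["pixels"],K=im["K"],rvec=cv2.Rodrigues(C[:3,:3])[0],tvec=C[:3,3])
E
python3 - <<'E'
from h import *
w=wrist(); pickle.dump(w,open("w0.pkl","wb")); cv2.imwrite("pics/w0.png",w["pixels"])
from fit import fit2
E
```

```text
(no output)
```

View pics/w0.png

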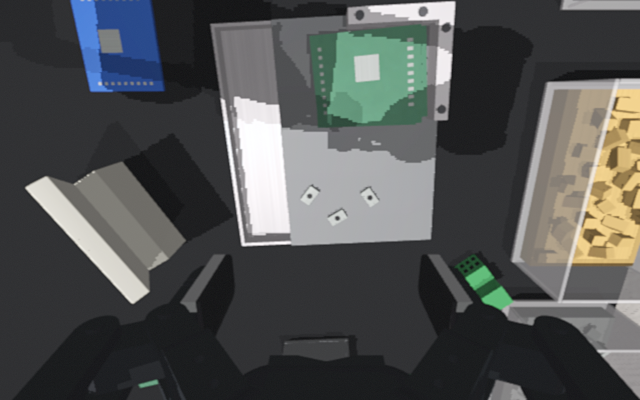

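Wrist view: the tray is seen squarely, with bed corners (291,244) and (432,239), trough corners (243,245) and (212,24), and the fence at top right. The nuts are at (311,195), (370,196) and (337,216). Fitting the tray from these.

```bash
python3 - <<'E'
from fit import *
np.set_printoptions(precision=4,suppress=True)
w=pickle.load(open("w0.pkl","rb"))
pts=[((291,244),(-.0825,-.12),.03),((432,239),(.0825,-.12),.03),((243,245),(-.1425,-.12),.024),((212,24),(-.1425,.12),.024),((456,2),(.0825,.12),.058),((449,120),(.0825,.02),.058)]
p,r=fit2([m for _,m,_ in pts],[plane(w,u,z)[0] for u,_,z in pts]); print(p,r)
c,s=np.cos(p[2]),np.sin(p[2])
def T(u,z):
    q=plane(w,u,z)[0][:2]-p[:2]; return np.array([c*q[0]+s*q[1],-s*q[0]+c*q[1]])
for n in[(311,195),(370,196),(337,216)]: print("nut",T(n,.036))
for n in[(309,33),(317,126),(424,124),(429,25)]: print("top board",T(n,.056))
E
```

```text
[0.6108 0.0303 0.0477] [[ 0.0009 -0.0014]
 [-0.0005 -0.0004]
 [-0.0003  0.0001]
 [ 0.      0.0008]
 [ 0.0004  0.0005]
 [-0.0006  0.0004]]
nut [-0.0556 -0.0569]
nut [ 0.0096 -0.061 ]
nut [-0.0277 -0.0831]
top board [-0.0468  0.1016]
top board [-0.0441  0.0196]
top board [0.0598 0.0167]
top board [0.0602 0.103 ]
```

Call:
send_rows --increments '[{"gripper": -1, "linear": [-0.03, 0.06, 0.0], "delta_rot": [0, -0.1, 0]}, {"gripper": -1, "linear": [-0.06, 0.11, 0.0], "delta_rot": [0, -0.2, 0]}, {"gripper": -1, "linear": [-0.09, 0.16, 0.0], "delta_rot": [0, -0.3, 0]}, {"gripper": -1, "linear": [-0.12, 0.21, 0.0], "delta_rot": [0, -0.4, 0]}, {"gripper": -1, "linear": [-0.15, 0.26, 0.0], "delta_rot": [0, -0.5, 0]}, {"gripper": -1, "linear": [-0.16, 0.31, 0.0], "delta_rot": [0.026, -0.61, 0.081]}, {"gripper": -1, "linear": [-0.17, 0.355, -0.01], "delta_rot": [0.026, -0.61, 0.081]}, {"gripper": -1, "linear": [-0.17, 0.355, -0.02], "delta_rot": [0.026, -0.61, 0.081]}]'

```text
clock: 0.95
position: [0.4051, 0.3493, 0.2328]
ee_rot: [0.203, 0.645, 0.702, 0.223]
contact_force: [1.7, 0.1, 0.6]
width: 0.0857
gripper_force: 0.0
```

```bash
python3 - <<'E'
from h import *
w=wrist(); pickle.dump(w,open("w1.pkl","wb")); cv2.imwrite("pics/w1.png",w["pixels"])
E
```

```text
(no output)
```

View pics/w1.png

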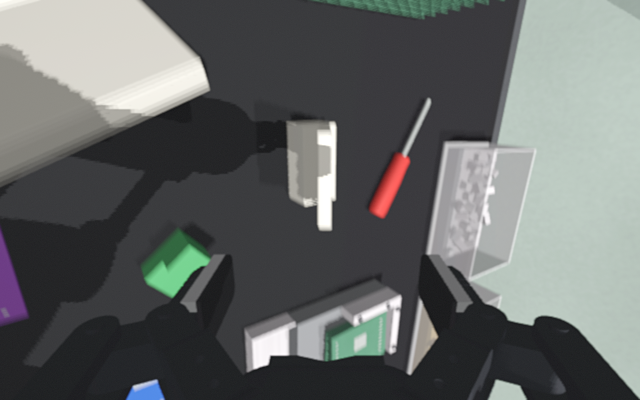

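The wrist view shows the block at about (310,165) with its plate edge-on: the -y end of the plate's top is near (318..332,229) and the left body edge is (288,121)-(290,200). The other, bigger block is at top left. Checking the model against these pixels.

```bash
python3 - <<'E'
from h import *
np.set_printoptions(precision=1,suppress=True)
w=pickle.load(open("w1.pkl","rb"))
M=np.array([[-45.7,-45,100.2],[-35.9,-45,107],[-45.7,45,100.2],[-35.9,45,107],[-22,-45,36],[-22,45,36],[-22,-45,0],[-22,45,0],[22,-45,36],[22,45,36]])/1000
def W(x,y,a): return M@R.from_euler('z',a).as_matrix().T+[x,y,0]
print(np.c_[M*1000,proj(w,W(.538,.359,.085))])
E
python3 - <<'E'
from h import *
from rig import get_state
w=pickle.load(open("w1.pkl","rb"))
print(-cv2.Rodrigues(w["rvec"])[0].T@w["tvec"], get_state()["position"])
im=w["pixels"]; m=(im.min(2)>110).astype(np.uint8); m[:, :270]=0; m[:,350:]=0; m[240:]=0
n,l,st,_=cv2.connectedComponentsWithStats(m); k=1+np.argmax(st[1:,4]); print(st[k])
c=max(cv2.findContours((l==k).astype(np.uint8),0,2)[0],key=cv2.contourArea); print(cv2.approxPolyDP(c,2.5,True).reshape(-1,2).tolist())
E
```

```text
[[-45.7 -45.  100.2 320.7 230. ]
 [-35.9 -45.  107.  333.1 230. ]
 [-45.7  45.  100.2 320.2 135.4]
 [-35.9  45.  107.  333.8 135.4]
 [-22.  -45.   36.  306.5 206.8]
 [-22.   45.   36.  304.9 127.7]
 [-22.  -45.    0.  291.2 198.8]
 [-22.   45.    0.  288.7 125.1]
 [ 22.  -45.   36.  336.9 199.9]
 [ 22.   45.   36.  337.7 125.5]]
[0.32791341 0.42107763 0.33437529] [0.40333673 0.35755616 0.23044326]
[ 287  121   50  110 4272]
[[290, 122], [287, 156], [289, 195], [304, 206], [316, 204], [319, 229], [330, 230], [331, 202], [335, 200], [335, 122]]
```

Call:
send_rows --increments '[{"gripper": -1, "linear": [0.017, -0.001, -0.022], "delta_rot": [0, 0, 0]}, {"gripper": -1, "linear": [0.034, -0.002, -0.045], "delta_rot": [0, 0, 0]}, {"gripper": -1, "linear": [0.054, -0.001, -0.074], "delta_rot": [0, 0, 0]}, {"gripper": -1, "linear": [0.074, 0.001, -0.103], "delta_rot": [0, 0, 0]}, {"gripper": -1, "linear": [0.092, 0.003, -0.128], "delta_rot": [0, 0, 0]}, {"gripper": -1, "linear": [0.108, 0.004, -0.151], "delta_rot": [0, 0, 0]}, {"gripper": -1, "linear": [0.108, 0.004, -0.151], "delta_rot": [0, 0, 0]}, {"gripper": -1, "linear": [0.108, 0.004, -0.151], "delta_rot": [0, 0, 0]}]'

```text
clock: 1.8
position: [0.5151, 0.3514, 0.0804]
ee_rot: [0.203, 0.646, 0.702, 0.22]
contact_force: [0.0, -0.1, 0.1]
width: 0.0852
gripper_force: 0.0
```

Call:
send_rows --increments '[{"gripper": -1, "linear": [-0.002, 0.008, -0.001], "delta_rot": [0, 0, 0]}, {"gripper": -1, "linear": [-0.002, 0.008, -0.001], "delta_rot": [0, 0, 0]}, {"gripper": 1, "linear": [-0.002, 0.008, -0.001], "delta_rot": [0, 0, 0]}, {"gripper": 1, "linear": [-0.002, 0.008, -0.001], "delta_rot": [0, 0, 0]}, {"gripper": 1, "linear": [-0.002, 0.008, -0.001], "delta_rot": [0, 0, 0]}, {"gripper": 1, "linear": [-0.002, 0.008, -0.001], "delta_rot": [0, 0, 0]}, {"gripper": 1, "linear": [-0.002, 0.008, -0.001], "delta_rot": [0, 0, 0]}]' --newtons 80

```text
clock: 2.5
position: [0.5132, 0.36, 0.08]
ee_rot: [0.203, 0.646, 0.702, 0.221]
contact_force: [0.5, 0.4, 0.9]
width: 0.0121
gripper_force: 4.9
```

```bash
python3 -c "
from rig import get_state;s=get_state();print(s['position'],s['ee_rot'],s['width'],s['gripper_force'],s['contact_force'],s['qpos'])"
```

```text
[0.51317371 0.359961   0.0800217 ] [0.20326097 0.64568808 0.70199584 0.22130007] 0.012135035365973757 4.886528626084328 [0.50475026 0.38112028 0.93988772] [ 0.67792236  0.37801096  2.05335691 -1.07354249  0.37346747  1.54891818]
```

Call:
send_rows --increments '[{"gripper": 1, "linear": [0, 0, 0], "delta_rot": [0, 0, 0]}, {"gripper": 1, "linear": [0, 0, 0], "delta_rot": [0, 0, 0]}, {"gripper": 1, "linear": [0, 0, 0], "delta_rot": [0, 0, 0]}, {"gripper": 1, "linear": [0, 0, 0.015], "delta_rot": [0, 0, 0]}, {"gripper": 1, "linear": [0, 0, 0.04], "delta_rot": [0, 0, 0]}, {"gripper": 1, "linear": [0, 0, 0.07], "delta_rot": [0, 0, 0]}, {"gripper": 1, "linear": [0, 0, 0.1], "delta_rot": [0, 0, 0]}, {"gripper": 1, "linear": [0, 0, 0.1], "delta_rot": [0, 0, 0]}]'

```text
clock: 3.3
position: [0.5152, 0.3618, 0.1848]
ee_rot: [0.204, 0.645, 0.701, 0.226]
contact_force: [0.8, 0.8, -2.2]
width: 0.0107
gripper_force: 79.1
```

Call:
send_rows --increments '[{"gripper": 1, "linear": [0.01, -0.04, 0], "delta_rot": [0, 0, 0]}, {"gripper": 1, "linear": [0.025, -0.085, 0], "delta_rot": [0, 0, 0]}, {"gripper": 1, "linear": [0.04, -0.13, 0], "delta_rot": [0, 0, 0]}, {"gripper": 1, "linear": [0.055, -0.175, 0], "delta_rot": [0, 0, 0]}, {"gripper": 1, "linear": [0.07, -0.22, 0], "delta_rot": [0, 0, -0.037]}, {"gripper": 1, "linear": [0.085, -0.265, 0], "delta_rot": [0, 0, -0.037]}, {"gripper": 1, "linear": [0.1, -0.31, 0], "delta_rot": [0, 0, -0.037]}, {"gripper": 1, "linear": [0.11, -0.35, 0], "delta_rot": [0, 0, -0.037]}]'

```text
clock: 4.1
position: [0.6162, 0.0287, 0.1768]
ee_rot: [0.205, 0.659, 0.691, 0.215]
contact_force: [-0.5, 0.3, -4.0]
width: 0.0111
gripper_force: 79.2
```

Call:
send_rows --increments '[{"gripper": 1, "linear": [0.012, -0.045, 0], "delta_rot": [0, 0, 0]}, {"gripper": 1, "linear": [0.012, -0.045, 0], "delta_rot": [0, 0, 0]}, {"gripper": 1, "linear": [0.012, -0.045, 0], "delta_rot": [0, 0, 0]}, {"gripper": 1, "linear": [0.012, -0.045, 0], "delta_rot": [0, 0, 0]}]'

```text
clock: 4.5
position: [0.6279, -0.0141, 0.1773]
ee_rot: [0.205, 0.659, 0.691, 0.216]
contact_force: [-0.1, -0.3, -3.8]
width: 0.0106
gripper_force: 79.2
```

```bash
python3 - <<'E'
from h import *
from rig import get_state, optics
s=get_state(); q=s["ee_rot"]; Rm=R.from_quat([q[1],q[2],q[3],q[0]]).as_matrix()
print(s["position"],Rm.round(4).tolist(),s["contact_force"],s["width"])
S=optics.get_image("side"); C=optics.get_image("scene"); pickle.dump(dict(side=S,scene=C),open("d1.pkl","wb"))
cr=lambda im,u,v:cv2.resize(im["pixels"][v:v+150,u:u+100],(400,600),interpolation=cv2.INTER_CUBIC)
B=s["position"]-Rm@np.array([0,0,0])
a=.0477; p=s["position"]+R.from_euler('z',a).apply([.0235,0,-.03])
ps=[proj(i,p)[0].astype(int) for i in(S,C)]; print(ps)
cv2.imwrite("pics/h1.png",np.hstack([cr(S,ps[0][0]-50,ps[0][1]-75),cr(C,ps[1][0]-50,ps[1][1]-75)]))
print([(q-[50,75]) for q in ps])
E
```

```text
[ 0.62794536 -0.01412405  0.17730135] [[-0.0472, 0.8223, 0.5671], [0.9989, 0.038, 0.028], [0.0015, 0.5678, -0.8232]] [-0.14875655 -0.30807267 -3.7541283 ] 0.010606517168462516
[array([376, 162]), array([279, 222])]
[array([326,  87]), array([229, 147])]
```

View pics/h1.png

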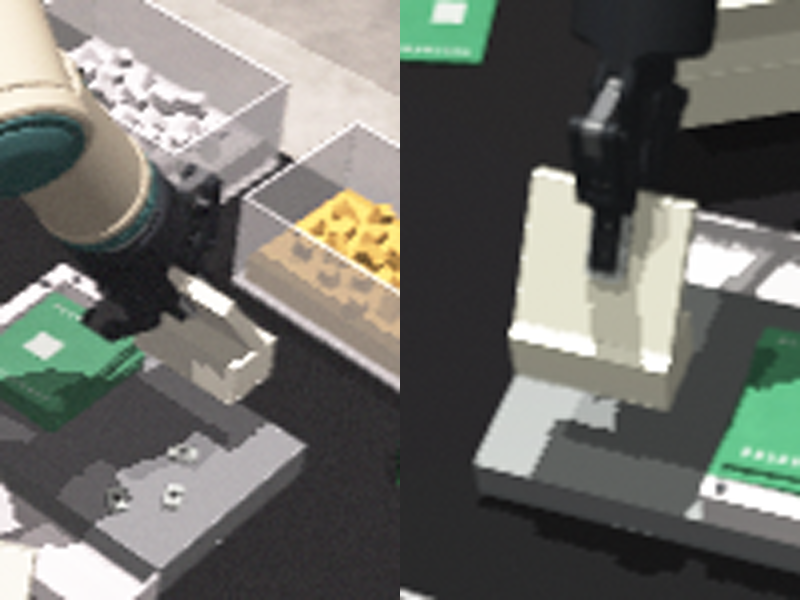

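The block is held straight at about (600,370) in the scene half of the crop, centred on the plate, and square to the tray. Moving behind the nuts and down.

Call:
send_rows --increments '[{"gripper": 1, "linear": [0.014, -0.024, 0], "delta_rot": [0, 0, 0]}, {"gripper": 1, "linear": [0.014, -0.024, -0.02], "delta_rot": [0, 0, 0]}, {"gripper": 1, "linear": [0.014, -0.024, -0.04], "delta_rot": [0, 0, 0]}, {"gripper": 1, "linear": [0.014, -0.024, -0.055], "delta_rot": [0, 0, 0]}, {"gripper": 1, "linear": [0.014, -0.024, -0.06], "delta_rot": [0, 0, 0]}, {"gripper": 1, "linear": [0.014, -0.024, -0.06], "delta_rot": [0, 0, 0]}]'

```text
clock: 5.2
position: [0.6427, -0.037, 0.118]
ee_rot: [0.205, 0.658, 0.691, 0.216]
contact_force: [-1.0, 0.1, -2.4]
width: 0.0111
gripper_force: 79.2
```

Call:
send_rows --increments '[{"gripper": 1, "linear": [0, 0, -0.005], "delta_rot": [0, 0, 0]}, {"gripper": 1, "linear": [0, 0, -0.005], "delta_rot": [0, 0, 0]}, {"gripper": 1, "linear": [-0.01, -0.0005, -0.005], "delta_rot": [0, 0, 0]}, {"gripper": 1, "linear": [-0.02, -0.001, -0.005], "delta_rot": [0, 0, 0]}, {"gripper": 1, "linear": [-0.03, -0.0015, -0.005], "delta_rot": [0, 0, 0]}, {"gripper": 1, "linear": [-0.04, -0.002, -0.005], "delta_rot": [0, 0, 0]}, {"gripper": 1, "linear": [-0.05, -0.0025, -0.005], "delta_rot": [0, 0, 0]}]'

```text
clock: 5.9
position: [0.5938, -0.041, 0.1156]
ee_rot: [0.208, 0.658, 0.69, 0.217]
contact_force: [0.0, -1.4, -2.7]
width: 0.0112
gripper_force: 79.2
```

```bash
cat > nuts.py <<'E'
from h import *
from rig import optics
P=np.array([.6108,.0303]);a=.0477
def toT(w): q=w[:,:2]-P; return np.c_[np.cos(a)*q[:,0]+np.sin(a)*q[:,1],-np.sin(a)*q[:,0]+np.cos(a)*q[:,1]]
S=optics.get_image("side"); pickle.dump(S,open("s.pkl","wb"))
# blobs noticeably brighter than local surroundings
g=cv2.cvtColor(S["pixels"],cv2.COLOR_BGR2GRAY)
th=cv2.morphologyEx(g,cv2.MORPH_TOPHAT,np.ones((17,17),np.uint8))
n,l,st,c=cv2.connectedComponentsWithStats((th>25).astype(np.uint8))
for i in range(1,n):
    for z in (.036,.008):
        t=toT(plane(S,c[i],z))[0]
        if 8<st[i,4]<200 and abs(t[1])<.12 and -.145<t[0]<.083: print(z,(t*1000).round(),c[i].round(),st[i,4])
E
python3 nuts.py
python3 - <<'E'
from h import *
S=pickle.load(open("s.pkl","rb"))
cv2.imwrite("pics/n1.png",cv2.resize(S["pixels"][150:260,280:420],(760,597),interpolation=cv2.INTER_CUBIC))
E
```

```text
(no output)
```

View pics/n1.png

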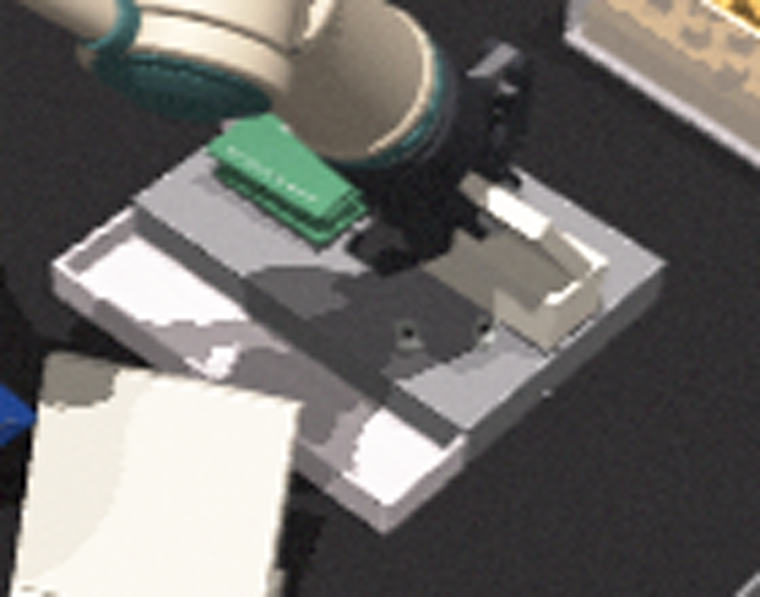

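The side view shows nut3 just ahead of the block face at (483,330) and nut1 at (407,333); nut2 is hidden. The block is riding ~2 mm too high, so it may have gone over nut2. I'll lift, go back, set the height properly and sweep again.

Call:
send_rows --increments '[{"gripper": 1, "linear": [0, 0, 0.02], "delta_rot": [0, 0, 0]}, {"gripper": 1, "linear": [0.025, 0.001, 0.02], "delta_rot": [0, 0, 0]}, {"gripper": 1, "linear": [0.05, 0.002, 0.02], "delta_rot": [0, 0, 0]}, {"gripper": 1, "linear": [0.052, 0.003, 0.01], "delta_rot": [0, 0, 0]}, {"gripper": 1, "linear": [0.052, 0.003, -0.001], "delta_rot": [0, 0, 0]}, {"gripper": 1, "linear": [0.052, 0.003, -0.001], "delta_rot": [0, 0, 0]}, {"gripper": 1, "linear": [0.052, 0.003, -0.001], "delta_rot": [0, 0, 0]}]'

```text
clock: 6.65
position: [0.6459, -0.0381, 0.1139]
ee_rot: [0.207, 0.659, 0.69, 0.217]
contact_force: [-0.8, 0.5, -2.5]
width: 0.0112
gripper_force: 79.0
```

```bash
python3 nuts.py; python3 -c "
from rig import get_state;s=get_state();print(s['position'],s['contact_force'])"
```

```text
0.036 [19. 84.] [336. 173.] 48
0.008 [ 41. 103.] [336. 173.] 48
0.036 [-18.  50.] [336. 185.] 38
0.008 [ 4. 69.] [336. 185.] 38
0.036 [41. -6.] [364. 184.] 16
0.008 [64. 11.] [364. 184.] 16
0.036 [  7. -69.] [373. 201.] 9
0.008 [ 29. -54.] [373. 201.] 9
[ 0.64617417 -0.03828285  0.11435018] [-0.55647904 -0.39078017 -2.40193263]
```

Call:
send_rows --increments '[{"gripper": 1, "linear": [0, 0, -0.0025], "delta_rot": [0, 0, 0]}, {"gripper": 1, "linear": [0, 0, -0.0025], "delta_rot": [0, 0, 0]}, {"gripper": 1, "linear": [0, 0, -0.0025], "delta_rot": [0, 0, 0]}]'

```text
clock: 7.0
position: [0.6458, -0.0385, 0.1114]
ee_rot: [0.207, 0.659, 0.69, 0.217]
contact_force: [-0.2, -0.1, -2.8]
width: 0.0113
gripper_force: 79.1
```

Call:
send_rows --increments '[{"gripper": 1, "linear": [-0.01, -0.0005, 0], "delta_rot": [0, 0, 0]}, {"gripper": 1, "linear": [-0.02, -0.001, 0], "delta_rot": [0, 0, 0]}, {"gripper": 1, "linear": [-0.03, -0.0015, -0.0005], "delta_rot": [0, 0, 0]}, {"gripper": 1, "linear": [-0.04, -0.002, -0.001], "delta_rot": [0, 0, 0]}, {"gripper": 1, "linear": [-0.04, -0.002, -0.001], "delta_rot": [0, 0, 0]}]'

```text
clock: 7.5
position: [0.6044, -0.0402, 0.1099]
ee_rot: [0.206, 0.659, 0.69, 0.217]
contact_force: [-0.3, 0.5, -3.6]
width: 0.0107
gripper_force: 79.3
```

```bash
python3 nuts.py; python3 -c "
from rig import get_state;s=get_state();print(s['position'],s['contact_force'])"
```

```text
[ 0.60542596 -0.0405125   0.11027255] [ 0.60815988  0.67187606 -3.44777579]
```

Call:
send_rows --increments '[{"gripper": 1, "linear": [-0.01, -0.0005, 0.0015], "delta_rot": [0, 0, 0]}, {"gripper": 1, "linear": [-0.022, -0.001, 0.0015], "delta_rot": [0, 0, 0]}, {"gripper": 1, "linear": [-0.034, -0.0015, 0.0015], "delta_rot": [0, 0, 0]}, {"gripper": 1, "linear": [-0.046, -0.002, 0.0015], "delta_rot": [0, 0, 0]}, {"gripper": 1, "linear": [-0.058, -0.003, 0.0015], "delta_rot": [0, 0, 0]}, {"gripper": 1, "linear": [-0.07, -0.0035, 0.0015], "delta_rot": [0, 0, 0]}, {"gripper": 1, "linear": [-0.083, -0.004, 0.0015], "delta_rot": [0, 0, 0]}, {"gripper": 1, "linear": [-0.083, -0.004, 0.0015], "delta_rot": [0, 0, 0]}]'

```text
clock: 8.35
position: [0.5212, -0.0442, 0.1114]
ee_rot: [0.206, 0.659, 0.69, 0.217]
contact_force: [-0.4, -0.0, -3.7]
width: 0.0109
gripper_force: 79.3
```

```bash
python3 nuts.py; python3 -c "
from rig import get_state;s=get_state();print(s['position'],s['contact_force'])"
```

```text
0.036 [ -6. -20.] [357. 194.] 19
0.008 [16. -3.] [357. 194.] 19
0.036 [  55. -114.] [396. 200.] 138
0.008 [  78. -100.] [396. 200.] 138
[ 0.52233611 -0.04456797  0.11182191] [-0.17926703  0.1880145  -2.9453131 ]
```

```bash
python3 - <<'E'
from h import *
np.set_printoptions(precision=3,suppress=True)
w=pickle.load(open("w0.pkl","rb")); d=pickle.load(open("d0.pkl","rb"))["side"]; S=pickle.load(open("d0.pkl","rb"))["scene"]
for z in(.1,.13,.16,.19): print(z,plane(w,[(25,185),(135,303)],z), plane(d,[(288,218),(335,222)],z),plane(S,[(335,141),(299,146)],z))
print(plane(w,[(185,242)],0), plane(S,[(335,177),(293,182)],0))
E
```

```text
0.1 [[ 0.307  0.     0.1  ]
 [ 0.383 -0.123  0.1  ]] [[ 0.366  0.034  0.1  ]
 [ 0.446 -0.06   0.1  ]] [[ 0.315 -0.001  0.1  ]
 [ 0.363 -0.084  0.1  ]]
0.13 [[ 0.336  0.009  0.13 ]
 [ 0.404 -0.101  0.13 ]] [[ 0.349  0.013  0.13 ]
 [ 0.427 -0.078  0.13 ]] [[ 0.346  0.01   0.13 ]
 [ 0.393 -0.07   0.13 ]]
0.16 [[ 0.366  0.017  0.16 ]
 [ 0.425 -0.079  0.16 ]] [[ 0.333 -0.007  0.16 ]
 [ 0.408 -0.096  0.16 ]] [[ 0.378  0.021  0.16 ]
 [ 0.423 -0.057  0.16 ]]
0.19 [[ 0.395  0.026  0.19 ]
 [ 0.446 -0.057  0.19 ]] [[ 0.316 -0.028  0.19 ]
 [ 0.389 -0.114  0.19 ]] [[ 0.41   0.031  0.19 ]
 [ 0.453 -0.043  0.19 ]]
[[ 0.393 -0.104  0.   ]] [[ 0.348  0.011  0.   ]
 [ 0.403 -0.091  0.   ]]
```

Call:
send_rows --increments '[{"gripper": 1, "linear": [0, 0, 0.03], "delta_rot": [0, 0, 0]}, {"gripper": 1, "linear": [0, 0, 0.07], "delta_rot": [0, 0, 0]}, {"gripper": 1, "linear": [0, 0, 0.1], "delta_rot": [0, 0, 0]}, {"gripper": 1, "linear": [0, 0, 0.1], "delta_rot": [0, 0, 0]}]'

```text
clock: 8.8
position: [0.5276, -0.0467, 0.2198]
ee_rot: [0.214, 0.657, 0.689, 0.219]
contact_force: [1.2, -0.0, -2.0]
width: 0.0108
gripper_force: 79.3
```

```bash
python3 - <<'E'
from h import *
from rig import optics
S=optics.get_image("side"); C=optics.get_image("scene"); w=wrist(); pickle.dump(dict(side=S,scene=C,w=w),open("d2.pkl","wb"))
cr=lambda im,v,u:cv2.resize(im["pixels"][v:v+110,u:u+140],(400,314),interpolation=cv2.INTER_CUBIC)
cv2.imwrite("pics/n2.png",np.vstack([np.hstack([cr(S,150,280),cr(C,190,240)]),cv2.resize(w["pixels"][:286],(800,280))[:,:]]))
E
```

```text
(no output)
```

View pics/n2.png

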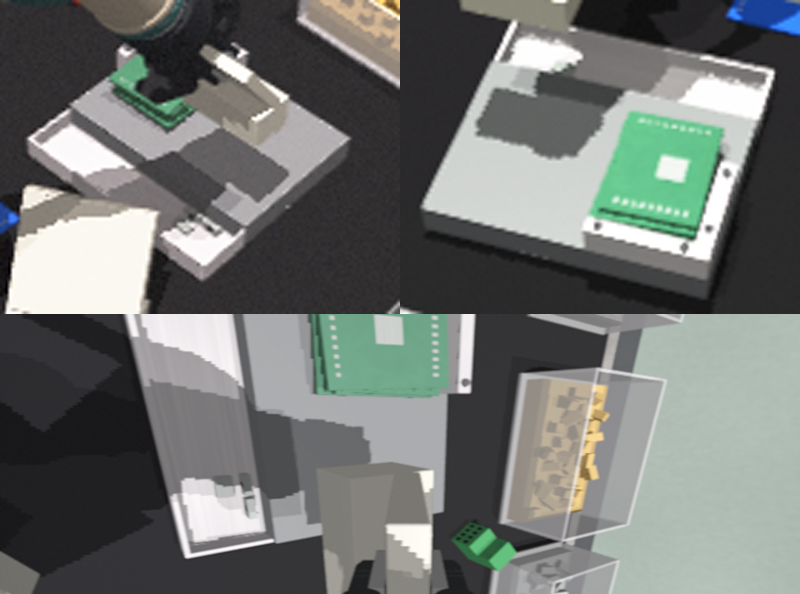

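Bed is clear, and the nuts lie in the trough near its right end: side crop (185-210,222), wrist (240,490). Moving to the front of the stack for the +x push.

Call:
send_rows --increments '[{"gripper": 1, "linear": [-0.01, 0.035, 0], "delta_rot": [0, 0, 0]}, {"gripper": 1, "linear": [-0.02, 0.07, 0], "delta_rot": [0, 0, 0]}, {"gripper": 1, "linear": [-0.03, 0.105, 0], "delta_rot": [0, 0, 0]}, {"gripper": 1, "linear": [-0.035, 0.138, 0], "delta_rot": [0, 0, 0]}, {"gripper": 1, "linear": [-0.035, 0.138, -0.03], "delta_rot": [0, 0, 0]}, {"gripper": 1, "linear": [-0.035, 0.138, -0.065], "delta_rot": [0, 0, 0]}, {"gripper": 1, "linear": [-0.035, 0.138, -0.09], "delta_rot": [0, 0, 0]}, {"gripper": 1, "linear": [-0.035, 0.138, -0.09], "delta_rot": [0, 0, 0]}]'

```text
clock: 9.75
position: [0.4815, 0.0937, 0.1145]
ee_rot: [0.2, 0.661, 0.692, 0.21]
contact_force: [-0.8, -0.4, -2.4]
width: 0.0111
gripper_force: 80.5
```

Call:
send_rows --increments '[{"gripper": 1, "linear": [0, 0, 0], "delta_rot": [0, 0, 0]}, {"gripper": 1, "linear": [0, 0, 0], "delta_rot": [0, 0, 0]}]'

```text
clock: 9.95
position: [0.4893, 0.0937, 0.1231]
ee_rot: [0.208, 0.659, 0.69, 0.218]
contact_force: [0.6, 1.0, -2.8]
width: 0.0112
gripper_force: 80.6
```

Call:
send_rows --increments '[{"gripper": 1, "linear": [0, 0, -0.005], "delta_rot": [0, 0, 0]}, {"gripper": 1, "linear": [0, 0, -0.01], "delta_rot": [0, 0, 0]}, {"gripper": 1, "linear": [0, 0, -0.01], "delta_rot": [0, 0, 0]}, {"gripper": 1, "linear": [0, 0, -0.01], "delta_rot": [0, 0, 0]}]'

```text
clock: 10.35
position: [0.4887, 0.0939, 0.1184]
ee_rot: [0.204, 0.66, 0.691, 0.214]
contact_force: [-0.2, -0.7, -2.3]
width: 0.0111
gripper_force: 80.7
```

```bash
cat > st.py <<'E'
from h import *
from rig import get_state
s=get_state(); q=s["ee_rot"]; M=R.from_quat([q[1],q[2],q[3],q[0]]).as_matrix()
# tool x ~ block y
b=s["position"]+M@np.array([0,.0,0])+R.from_euler('z',.0477).apply([.0235,0,-.080])
c=b[:2]-[.6108,.0303]; ca,sa=np.cos(.0477),np.sin(.0477)
print("pos",s["position"].round(4),"yaw",np.arctan2(-M[0,0],M[1,0]).round(4),"roll",M[2,0].round(4),"pitch",np.arctan2(M[2,1],np.hypot(M[0,1],M[1,1])).round(4),"F",s["contact_force"].round(1),"block tray mm",(1000*np.array([ca*c[0]+sa*c[1],-sa*c[0]+ca*c[1],b[2]])).round(1), "t",s["clock"])
E
python3 st.py
```

```text
pos [0.4887 0.0939 0.1184] yaw 0.0462 roll 0.0 pitch 0.6011 F [-0.2 -0.7 -2.3] block tray mm [-95.4  69.3  38.4] t 10.35
```

```bash
python3 -c "
from rig import get_state;s=get_state();print(s['qpos'].round(3),s['qd'].round(3))"
```

```text
[ 0.052  0.11   2.323 -0.032  0.107  0.037] [0.002 0.003 0.005 0.002 0.    0.001]
```

Call:
send_rows --increments '[{"gripper": 1, "linear": [0, 0, -0.003], "delta_rot": [0, 0, 0]}, {"gripper": 1, "linear": [0, 0, -0.003], "delta_rot": [0, 0, 0]}, {"gripper": 1, "linear": [0, 0, -0.003], "delta_rot": [0, 0, 0]}]'

```text
clock: 10.65
position: [0.4887, 0.094, 0.1167]
ee_rot: [0.203, 0.66, 0.691, 0.213]
contact_force: [-0.3, -0.1, -3.3]
width: 0.0113
gripper_force: 80.7
```

```bash
python3 st.py
```

```text
pos [0.4887 0.094  0.1167] yaw 0.0462 roll -0.0001 pitch 0.5977 F [-0.3 -0.1 -3.3] block tray mm [-95.4  69.5  36.7] t 10.65
```

q5 is at its lower limit here, so I'm moving outward right away.

Call:
send_rows --increments '[{"gripper": 1, "linear": [0.012, 0.0005, 0.003], "delta_rot": [0, 0, 0]}, {"gripper": 1, "linear": [0.014, 0.0005, 0.003], "delta_rot": [0, 0, 0]}, {"gripper": 1, "linear": [0.014, 0.0005, 0.003], "delta_rot": [0, 0, 0]}]'

```text
clock: 10.95
position: [0.5041, 0.0946, 0.1203]
ee_rot: [0.204, 0.66, 0.691, 0.214]
contact_force: [0.5, 0.7, -3.2]
width: 0.0109
gripper_force: 80.6
```

```bash
python3 st.py; python3 -c "
from rig import get_state;s=get_state();print(s['qpos'].round(3))"
```

```text
pos [0.5041 0.0946 0.1203] yaw 0.0461 roll -0.0 pitch 0.5995 F [ 0.5  0.7 -3.2] block tray mm [-80.   69.3  40.3] t 10.95
[ 0.052  0.127  2.291 -0.027  0.124  0.032]
```

Call:
send_rows --increments '[{"gripper": 1, "linear": [0.003, 0, -0.004], "delta_rot": [0, 0, 0]}, {"gripper": 1, "linear": [0.004, 0, -0.007], "delta_rot": [0, 0, 0]}, {"gripper": 1, "linear": [0.004, 0, -0.007], "delta_rot": [0, 0, 0]}]'

```text
clock: 11.25
position: [0.5065, 0.0945, 0.113]
ee_rot: [0.202, 0.66, 0.691, 0.212]
contact_force: [-0.5, 0.2, -2.9]
width: 0.0109
gripper_force: 80.6
```

```bash
python3 st.py; python3 -c "
from rig import get_state;s=get_state();print(s['qpos'].round(3))"
```

```text
pos [0.5065 0.0945 0.113 ] yaw 0.0462 roll -0.0002 pitch 0.595 F [-0.5  0.2 -2.9] block tray mm [-77.6  69.1  33. ] t 11.25
[ 0.052  0.145  2.294 -0.03   0.107  0.034]
```

Call:
send_rows --increments '[{"gripper": 1, "linear": [0.004, 0, 0], "delta_rot": [0, 0, 0]}, {"gripper": 1, "linear": [0.008, 0.0005, 0], "delta_rot": [0, 0, 0]}, {"gripper": 1, "linear": [0.012, 0.0005, 0], "delta_rot": [0, -0.008, 0]}, {"gripper": 1, "linear": [0.016, 0.0008, 0], "delta_rot": [0, -0.008, 0]}, {"gripper": 1, "linear": [0.02, 0.001, 0], "delta_rot": [0, -0.008, 0]}, {"gripper": 1, "linear": [0.02, 0.001, 0], "delta_rot": [0, -0.008, 0]}]'

```text
clock: 11.85
position: [0.5272, 0.0956, 0.1141]
ee_rot: [0.205, 0.659, 0.691, 0.215]
contact_force: [-1.6, 0.4, -2.6]
width: 0.0112
gripper_force: 80.5
```

```bash
python3 st.py
```

```text
pos [0.5272 0.0956 0.1141] yaw 0.0461 roll -0.0005 pitch 0.6033 F [-1.6  0.4 -2.6] block tray mm [-56.8  69.2  34.1] t 11.85
```

Call:
send_rows --increments '[{"gripper": 1, "linear": [0.002, 0, -0.001], "delta_rot": [0, 0, 0.0015]}, {"gripper": 1, "linear": [0.004, 0, -0.001], "delta_rot": [0, 0, 0.0015]}, {"gripper": 1, "linear": [0.004, 0, -0.001], "delta_rot": [0, 0, 0.0015]}]'

```text
clock: 12.15
position: [0.5307, 0.0956, 0.1131]
ee_rot: [0.205, 0.659, 0.691, 0.215]
contact_force: [-2.0, -0.3, -3.9]
width: 0.0111
gripper_force: 80.7
```

```bash
python3 st.py
```

```text
pos [0.5307 0.0956 0.1131] yaw 0.0476 roll -0.0006 pitch 0.6024 F [-2.  -0.3 -3.9] block tray mm [-53.4  69.   33.1] t 12.15
```

Call:
send_rows --increments '[{"gripper": 1, "linear": [0.001, 0, 0], "delta_rot": [0, 0, 0]}, {"gripper": 1, "linear": [0.002, 0, 0], "delta_rot": [0, 0, 0]}, {"gripper": 1, "linear": [0.002, 0, 0], "delta_rot": [0, 0, 0]}]'

```text
clock: 12.45
position: [0.531, 0.0956, 0.1122]
ee_rot: [0.204, 0.659, 0.692, 0.213]
contact_force: [-5.6, 0.4, -2.3]
width: 0.011
gripper_force: 81.2
```

```bash
python3 st.py
```

```text
pos [0.531  0.0956 0.1122] yaw 0.0478 roll -0.0007 pitch 0.599 F [-5.6  0.4 -2.3] block tray mm [-53.   69.   32.2] t 12.45
```

Call:
send_rows --increments '[{"gripper": 1, "linear": [0.002, 0, 0.0005], "delta_rot": [0, 0, 0]}, {"gripper": 1, "linear": [0.002, 0, 0.0005], "delta_rot": [0, 0, 0]}, {"gripper": 1, "linear": [-0.002, 0, 0.0005], "delta_rot": [0, 0, 0]}, {"gripper": 1, "linear": [-0.008, 0, 0.0005], "delta_rot": [0, 0, 0]}, {"gripper": 1, "linear": [-0.01, 0, 0.01], "delta_rot": [0, 0, 0]}, {"gripper": 1, "linear": [-0.01, 0, 0.035], "delta_rot": [0, 0, 0]}, {"gripper": 1, "linear": [-0.01, 0, 0.055], "delta_rot": [0, 0, 0]}, {"gripper": 1, "linear": [-0.01, -0.02, 0.06], "delta_rot": [0, 0, 0]}]'

```text
clock: 13.25
position: [0.526, 0.0768, 0.1785]
ee_rot: [0.209, 0.656, 0.691, 0.218]
contact_force: [0.0, -0.7, -3.1]
width: 0.0108
gripper_force: 80.6
```

Call:
send_rows --increments '[{"gripper": 1, "linear": [0.02, -0.03, 0], "delta_rot": [0, 0, 0]}, {"gripper": 1, "linear": [0.05, -0.06, 0], "delta_rot": [0, 0, 0]}, {"gripper": 1, "linear": [0.085, -0.09, 0], "delta_rot": [0, 0, 0]}, {"gripper": 1, "linear": [0.086, -0.09, -0.01], "delta_rot": [0, 0, 0]}, {"gripper": 1, "linear": [0.086, -0.09, -0.03], "delta_rot": [0, 0, 0]}, {"gripper": 1, "linear": [0.086, -0.09, -0.045], "delta_rot": [0, 0, 0]}, {"gripper": 1, "linear": [0.086, -0.09, -0.055], "delta_rot": [0, 0, 0]}, {"gripper": 1, "linear": [0.086, -0.09, -0.055], "delta_rot": [0, 0, 0]}]'

```text
clock: 14.05
position: [0.6088, -0.0146, 0.1179]
ee_rot: [0.205, 0.659, 0.691, 0.215]
contact_force: [-0.2, -0.2, -3.2]
width: 0.0113
gripper_force: 80.3
```

```bash
python3 st.py
```

```text
pos [ 0.6088 -0.0146  0.1179] yaw 0.0469 roll -0.0006 pitch 0.6027 F [-0.2 -0.2 -3.2] block tray mm [ 19.4 -44.8  37.9] t 14.05
```

Call:
send_rows --increments '[{"gripper": 1, "linear": [0, 0, -0.005], "delta_rot": [0, 0, 0.001]}, {"gripper": 1, "linear": [0, 0.004, -0.005], "delta_rot": [0, 0, 0.001]}, {"gripper": 1, "linear": [0, 0.008, -0.005], "delta_rot": [0, 0, 0.001]}, {"gripper": 1, "linear": [-0.001, 0.012, -0.005], "delta_rot": [0, 0, 0.001]}, {"gripper": 1, "linear": [-0.001, 0.016, -0.005], "delta_rot": [0, 0, 0.001]}, {"gripper": 1, "linear": [-0.001, 0.02, -0.005], "delta_rot": [0, 0, 0.001]}, {"gripper": 1, "linear": [-0.001, 0.023, -0.005], "delta_rot": [0, 0, 0.001]}, {"gripper": 1, "linear": [-0.001, 0.023, -0.005], "delta_rot": [0, 0, 0.001]}]'

```text
clock: 14.85
position: [0.6079, 0.0092, 0.1135]
ee_rot: [0.205, 0.658, 0.692, 0.215]
contact_force: [0.0, -0.8, -2.9]
width: 0.0107
gripper_force: 80.6
```

```bash
python3 st.py
```

```text
pos [0.6079 0.0092 0.1135] yaw 0.0494 roll -0.0006 pitch 0.6032 F [ 0.  -0.8 -2.9] block tray mm [ 19.6 -21.   33.5] t 14.85
```

Call:
send_rows --increments '[{"gripper": 1, "linear": [0, 0.001, 0], "delta_rot": [0, 0, 0]}, {"gripper": 1, "linear": [0, 0.002, 0], "delta_rot": [0, 0, 0]}, {"gripper": 1, "linear": [0, 0.003, 0], "delta_rot": [0, 0, 0]}, {"gripper": 1, "linear": [0, 0.003, 0], "delta_rot": [0, 0, 0]}]'

```text
clock: 15.25
position: [0.608, 0.0115, 0.1134]
ee_rot: [0.205, 0.659, 0.691, 0.215]
contact_force: [-0.3, -0.2, -3.6]
width: 0.0109
gripper_force: 80.6
```

```bash
python3 st.py
```

```text
pos [0.608  0.0115 0.1134] yaw 0.0484 roll -0.0007 pitch 0.6034 F [-0.3 -0.2 -3.6] block tray mm [ 19.8 -18.7  33.4] t 15.25
```

Call:
send_rows --increments '[{"gripper": 1, "linear": [0, 0.001, 0], "delta_rot": [0, 0, 0]}, {"gripper": 1, "linear": [0, 0.002, 0], "delta_rot": [0, 0, 0]}, {"gripper": 1, "linear": [0, 0.002, 0], "delta_rot": [0, 0, 0]}]'

```text
clock: 15.55
position: [0.6079, 0.0137, 0.1134]
ee_rot: [0.205, 0.658, 0.691, 0.215]
contact_force: [0.1, -1.7, -3.3]
width: 0.0111
gripper_force: 80.6
```

Call:
send_rows --increments '[{"gripper": 1, "linear": [0, 0.001, 0], "delta_rot": [0, 0, 0]}, {"gripper": 1, "linear": [0, 0.002, 0], "delta_rot": [0, 0, 0]}, {"gripper": 1, "linear": [0, 0.002, 0], "delta_rot": [0, 0, 0]}]'

```text
clock: 15.85
position: [0.6079, 0.0157, 0.1134]
ee_rot: [0.205, 0.658, 0.692, 0.215]
contact_force: [-0.1, -0.8, -4.1]
width: 0.0113
gripper_force: 80.7
```

```bash
python3 st.py
```

```text
pos [0.6079 0.0157 0.1134] yaw 0.0488 roll -0.0007 pitch 0.6033 F [-0.1 -0.8 -4.1] block tray mm [ 20.  -14.5  33.4] t 15.85
```

Call:
send_rows --increments '[{"gripper": 1, "linear": [0, 0.001, 0], "delta_rot": [0, 0, 0]}, {"gripper": 1, "linear": [0, 0.002, 0], "delta_rot": [0, 0, 0]}, {"gripper": 1, "linear": [0, 0.002, 0], "delta_rot": [0, 0, 0]}]'

```text
clock: 16.15
position: [0.6082, 0.0162, 0.1136]
ee_rot: [0.207, 0.658, 0.691, 0.214]
contact_force: [-2.7, -8.8, -3.2]
width: 0.0111
gripper_force: 80.7
```

Call:
send_rows --increments '[{"gripper": 1, "linear": [0, 0.001, 0], "delta_rot": [0, 0, 0]}, {"gripper": 1, "linear": [0, 0.002, 0], "delta_rot": [0, 0, 0]}, {"gripper": 1, "linear": [0, 0.002, 0], "delta_rot": [0, 0, 0]}]'

```text
clock: 16.45
position: [0.6086, 0.017, 0.1139]
ee_rot: [0.208, 0.658, 0.691, 0.214]
contact_force: [-2.8, -12.6, -2.8]
width: 0.0111
gripper_force: 80.9
```

```bash
python3 st.py
```

```text
pos [0.6086 0.017  0.1139] yaw 0.0469 roll -0.0055 pitch 0.6062 F [ -2.8 -12.6  -2.8] block tray mm [ 20.7 -13.2  33.9] t 16.45
```

Call:
send_rows --increments '[{"gripper": 1, "linear": [0, -0.005, 0], "delta_rot": [0, 0, 0]}, {"gripper": 1, "linear": [0, -0.013, 0], "delta_rot": [0, 0, 0]}, {"gripper": 1, "linear": [0, -0.015, 0.02], "delta_rot": [0, 0, 0]}, {"gripper": 1, "linear": [0, -0.015, 0.045], "delta_rot": [0, 0, 0]}, {"gripper": 1, "linear": [-0.03, 0.01, 0.06], "delta_rot": [0, 0, 0]}, {"gripper": 1, "linear": [-0.06, 0.045, 0.06], "delta_rot": [0, 0, 0]}, {"gripper": 1, "linear": [-0.09, 0.08, 0.06], "delta_rot": [0, 0, 0]}, {"gripper": 1, "linear": [-0.09, 0.08, 0.06], "delta_rot": [0, 0, 0]}]'

```text
clock: 17.25
position: [0.513, 0.1019, 0.1718]
ee_rot: [0.203, 0.658, 0.693, 0.213]
contact_force: [0.6, -0.8, -3.7]
width: 0.011
gripper_force: 80.6
```

```bash
python3 st.py
```

```text
pos [0.513  0.1019 0.1718] yaw 0.0517 roll -0.0002 pitch 0.5973 F [ 0.6 -0.8 -3.7] block tray mm [-70.8  76.2  91.8] t 17.25
```

Call:
send_rows --increments '[{"gripper": 1, "linear": [0.004, -0.002, -0.02], "delta_rot": [0, 0, 0]}, {"gripper": 1, "linear": [0.004, -0.002, -0.04], "delta_rot": [0, 0, 0]}, {"gripper": 1, "linear": [0.004, -0.002, -0.055], "delta_rot": [0, 0, 0]}, {"gripper": 1, "linear": [0.004, -0.002, -0.059], "delta_rot": [0, 0, 0]}, {"gripper": 1, "linear": [0.004, -0.002, -0.059], "delta_rot": [0, 0, 0]}]'

```text
clock: 17.75
position: [0.5213, 0.0978, 0.1138]
ee_rot: [0.204, 0.659, 0.692, 0.214]
contact_force: [0.2, -0.7, -2.8]
width: 0.0105
gripper_force: 80.5
```

```bash
python3 st.py; python3 -c "
from rig import get_state;s=get_state();print(s['qpos'].round(3))"
```

```text
pos [0.5213 0.0978 0.1138] yaw 0.0485 roll -0.0004 pitch 0.6005 F [ 0.2 -0.7 -2.8] block tray mm [-62.7  71.7  33.8] t 17.75
[ 0.058  0.163  2.269 -0.051  0.109  0.058]
```

Push +x to the fence again.

Call:
send_rows --increments '[{"gripper": 1, "linear": [0.003, 0, -0.001], "delta_rot": [0, 0, 0]}, {"gripper": 1, "linear": [0.006, 0, -0.001], "delta_rot": [0, 0, 0]}, {"gripper": 1, "linear": [0.008, 0, -0.001], "delta_rot": [0, 0, 0]}, {"gripper": 1, "linear": [0.01, 0, -0.001], "delta_rot": [0, 0, 0]}, {"gripper": 1, "linear": [0.012, 0, -0.001], "delta_rot": [0, 0, 0]}, {"gripper": 1, "linear": [0.012, 0, -0.001], "delta_rot": [0, 0, 0]}]'

```text
clock: 18.35
position: [0.5312, 0.0975, 0.1118]
ee_rot: [0.203, 0.659, 0.692, 0.212]
contact_force: [-5.2, -0.6, -2.7]
width: 0.0111
gripper_force: 81.3
```

```bash
python3 st.py
```

```text
pos [0.5312 0.0975 0.1118] yaw 0.0488 roll -0.0009 pitch 0.5964 F [-5.2 -0.6 -2.7] block tray mm [-52.9  70.9  31.8] t 18.35
```

Call:
send_rows --increments '[{"gripper": 1, "linear": [0.002, 0, 0.0005], "delta_rot": [0, 0, 0]}, {"gripper": 1, "linear": [0.003, 0, 0.0005], "delta_rot": [0, 0, 0]}, {"gripper": 1, "linear": [-0.002, 0, 0.0005], "delta_rot": [0, 0, 0]}, {"gripper": 1, "linear": [-0.01, 0, 0.0005], "delta_rot": [0, 0, 0]}, {"gripper": 1, "linear": [-0.012, 0, 0.01], "delta_rot": [0, 0, 0]}, {"gripper": 1, "linear": [-0.012, 0, 0.035], "delta_rot": [0, 0, 0]}, {"gripper": 1, "linear": [-0.012, 0, 0.055], "delta_rot": [0, 0, 0]}, {"gripper": 1, "linear": [-0.012, -0.02, 0.06], "delta_rot": [0, 0, 0]}]'

```text
clock: 19.15
position: [0.5245, 0.0788, 0.1779]
ee_rot: [0.208, 0.656, 0.692, 0.218]
contact_force: [0.5, 0.2, -2.9]
width: 0.0112
gripper_force: 80.5
```

Call:
send_rows --increments '[{"gripper": 1, "linear": [0.02, -0.03, 0], "delta_rot": [0, 0, 0]}, {"gripper": 1, "linear": [0.05, -0.06, 0], "delta_rot": [0, 0, 0]}, {"gripper": 1, "linear": [0.085, -0.08, 0], "delta_rot": [0, 0, 0]}, {"gripper": 1, "linear": [0.087, -0.08, -0.01], "delta_rot": [0, 0, 0]}, {"gripper": 1, "linear": [0.087, -0.08, -0.03], "delta_rot": [0, 0, 0]}, {"gripper": 1, "linear": [0.087, -0.08, -0.045], "delta_rot": [0, 0, 0]}, {"gripper": 1, "linear": [0.087, -0.08, -0.058], "delta_rot": [0, 0, 0]}, {"gripper": 1, "linear": [0.087, -0.08, -0.058], "delta_rot": [0, 0, 0]}]'

```text
clock: 19.95
position: [0.6076, -0.0021, 0.1135]
ee_rot: [0.204, 0.659, 0.692, 0.214]
contact_force: [-0.9, -0.6, -3.5]
width: 0.0112
gripper_force: 80.4
```

```bash
python3 st.py
```

```text
pos [ 0.6076 -0.0021  0.1135] yaw 0.0479 roll 0.0003 pitch 0.5993 F [-0.9 -0.6 -3.5] block tray mm [ 18.7 -32.3  33.5] t 19.95
```

Call:
send_rows --increments '[{"gripper": 1, "linear": [0, 0.004, 0], "delta_rot": [0, 0, 0]}, {"gripper": 1, "linear": [0, 0.008, 0], "delta_rot": [0, 0, 0]}, {"gripper": 1, "linear": [0, 0.012, 0], "delta_rot": [0, 0, 0]}, {"gripper": 1, "linear": [-0.001, 0.015, 0], "delta_rot": [0, 0, 0]}, {"gripper": 1, "linear": [-0.001, 0.018, 0], "delta_rot": [0, 0, 0]}, {"gripper": 1, "linear": [-0.001, 0.021, 0], "delta_rot": [0, 0, 0]}, {"gripper": 1, "linear": [-0.001, 0.022, 0], "delta_rot": [0, 0, 0]}, {"gripper": 1, "linear": [-0.001, 0.022, 0], "delta_rot": [0, 0, 0]}]'

```text
clock: 20.75
position: [0.6087, 0.0171, 0.1163]
ee_rot: [0.208, 0.658, 0.691, 0.214]
contact_force: [-3.2, -10.3, -2.6]
width: 0.0113
gripper_force: 81.0
```

```bash
python3 st.py
```

```text
pos [0.6087 0.0171 0.1163] yaw 0.0474 roll -0.0063 pitch 0.6064 F [ -3.2 -10.3  -2.6] block tray mm [ 20.8 -13.1  36.3] t 20.75
```

Call:
send_rows --increments '[{"gripper": 1, "linear": [0, -0.008, 0], "delta_rot": [0, 0, 0]}, {"gripper": 1, "linear": [0, -0.008, 0], "delta_rot": [0, 0, 0]}, {"gripper": 1, "linear": [0, -0.008, 0], "delta_rot": [0, 0, 0]}]'

```text
clock: 21.05
position: [0.6079, 0.0117, 0.1156]
ee_rot: [0.205, 0.659, 0.691, 0.215]
contact_force: [0.4, 0.4, -2.9]
width: 0.0113
gripper_force: 80.5
```

```bash
python3 st.py
```

```text
pos [0.6079 0.0117 0.1156] yaw 0.0482 roll -0.0002 pitch 0.6027 F [ 0.4  0.4 -2.9] block tray mm [ 19.7 -18.4  35.6] t 21.05
```

Call:
send_rows --increments '[{"gripper": 1, "linear": [0, 0, -0.0025], "delta_rot": [0, 0, 0]}, {"gripper": 1, "linear": [0, 0.002, -0.0025], "delta_rot": [0, 0, 0]}, {"gripper": 1, "linear": [0, 0.004, -0.0025], "delta_rot": [0, 0, 0]}, {"gripper": 1, "linear": [0, 0.006, -0.0025], "delta_rot": [0, 0, 0]}, {"gripper": 1, "linear": [0, 0.008, -0.0025], "delta_rot": [0, 0, 0]}, {"gripper": 1, "linear": [0, 0.009, -0.0025], "delta_rot": [0, 0, 0]}, {"gripper": 1, "linear": [0, 0.009, -0.0025], "delta_rot": [0, 0, 0]}]'

```text
clock: 21.75
position: [0.6087, 0.0173, 0.1135]
ee_rot: [0.209, 0.658, 0.691, 0.214]
contact_force: [-4.1, -14.9, -2.7]
width: 0.0112
gripper_force: 81.1
```

```bash
python3 st.py
```

```text
pos [0.6087 0.0173 0.1135] yaw 0.047 roll -0.0077 pitch 0.6064 F [ -4.1 -14.9  -2.7] block tray mm [ 20.8 -12.8  33.5] t 21.75
```

Call:
send_rows --increments '[{"gripper": 1, "linear": [0, -0.006, 0], "delta_rot": [0, 0, 0]}, {"gripper": 1, "linear": [0, -0.016, 0], "delta_rot": [0, 0, 0]}, {"gripper": 1, "linear": [0, -0.018, 0.03], "delta_rot": [0, 0, 0]}, {"gripper": 1, "linear": [0, -0.04, 0.06], "delta_rot": [0, 0, 0]}, {"gripper": 1, "linear": [-0.02, -0.075, 0.08], "delta_rot": [0, 0, 0]}, {"gripper": 1, "linear": [-0.04, -0.1, 0.08], "delta_rot": [0, 0, 0]}, {"gripper": 1, "linear": [-0.04, -0.1, 0.08], "delta_rot": [0, 0, 0]}, {"gripper": 1, "linear": [-0.04, -0.1, 0.08], "delta_rot": [0, 0, 0]}]'

```text
clock: 22.55
position: [0.5674, -0.0798, 0.1932]
ee_rot: [0.205, 0.659, 0.691, 0.215]
contact_force: [0.3, -0.6, -2.6]
width: 0.011
gripper_force: 80.6
```

```bash
python3 - <<'E'
from h import *
from rig import optics
S=optics.get_image("side"); C=optics.get_image("scene"); w=wrist(); pickle.dump(dict(side=S,scene=C,w=w),open("d3.pkl","wb"))
# predicted image corners of flush top board in each view
P=np.array([[.07,.107,.056],[-.03,.107,.056],[-.03,.027,.056],[.07,.027,.056],[-.03,.027,.036]])
W=R.from_euler('z',.0477).apply(P)+[.6108,.0303,0]
crops=[]
for n,i in(("scene",C),("side",S),("w",w)):
    p=proj(i,W); print(n,p.round(1).tolist())
    o=(p.mean(0)-[33,37]).astype(int) if n!="w" else (p.mean(0)-[75,70]).astype(int)
    o=np.clip(o,0,[640-60,400-60]); sz=(66,75) if n!="w" else (150,140)
    c=i["pixels"][o[1]:o[1]+sz[1],o[0]:o[0]+sz[0]]; print(o,c.shape)
    crops.append(cv2.resize(c,(266,300) if n!="w" else (532,500),interpolation=cv2.INTER_CUBIC))
L=np.vstack([crops[0],crops[1]]); L=L[:600]; Rr=np.zeros((600,532,3),np.uint8); Rr[:500]=crops[2]
cv2.imwrite("pics/f1.png",np.hstack([L,Rr]))
E
python3 st.py
```

```text
scene [[342.9, 274.8], [354.4, 239.7], [321.4, 232.1], [308.2, 266.2], [321.6, 237.2]]
[296 213] (75, 66, 3)
side [[342.1, 156.4], [319.5, 172.7], [339.4, 185.9], [361.9, 168.9], [339.2, 190.7]]
[307 137] (75, 66, 3)
w [[351.6, -90.4], [222.7, -142.0], [233.9, 7.4], [349.1, 24.7], [224.6, 13.1]]
[201   0] (140, 150, 3)
pos [ 0.5681 -0.0786  0.1928] yaw 0.0498 roll -0.0003 pitch 0.6023 F [ 0.6  0.3 -3.4] block tray mm [ -24.3 -106.7  112.8] t 22.7
```

Call:
send_rows --increments '[{"gripper": 1, "linear": [-0.01, 0, 0.03], "delta_rot": [0, 0, 0]}, {"gripper": 1, "linear": [-0.02, 0.04, 0.06], "delta_rot": [0, 0, 0]}, {"gripper": 1, "linear": [-0.03, 0.08, 0.06], "delta_rot": [0, 0, 0]}, {"gripper": 1, "linear": [-0.03, 0.1, 0.06], "delta_rot": [0, 0, 0]}, {"gripper": 1, "linear": [-0.03, 0.1, 0.06], "delta_rot": [0, 0, 0]}, {"gripper": 1, "linear": [-0.03, 0.1, 0.06], "delta_rot": [0, 0, 0]}]'

```text
clock: 23.3
position: [0.538, 0.022, 0.2529]
ee_rot: [0.205, 0.657, 0.693, 0.215]
contact_force: [0.4, -0.3, -3.8]
width: 0.011
gripper_force: 80.5
```

```bash
python3 - <<'E'
from h import *
from rig import optics
S=pickle.load(open("d3.pkl","rb"))["side"]; w=wrist(); pickle.dump(w,open("w4.pkl","wb"))
P=np.array([[.07,.107,.056],[-.03,.107,.056],[-.03,.027,.056],[.07,.027,.056],[-.03,.027,.036]])
W=R.from_euler('z',.0477).apply(P)+[.6108,.0303,0]
p=proj(w,W); print(p.round(1).tolist())
a=cv2.resize(S["pixels"][145:205,300:380],(400,300),interpolation=cv2.INTER_CUBIC)
b=cv2.resize(pickle.load(open("d3.pkl","rb"))["scene"]["pixels"][225:285,295:375],(400,300),interpolation=cv2.INTER_CUBIC)
o=np.clip((p.mean(0)-[120,85]).astype(int),0,None);print(o)
c=w["pixels"][o[1]:o[1]+170,o[0]:o[0]+230]; f=400/c.shape[1]
c=cv2.resize(c,None,fx=f,fy=f,interpolation=cv2.INTER_CUBIC)[:600]
C=np.zeros((600,400,3),np.uint8); C[:len(c)]=c; print(f)
cv2.imwrite("pics/f2.png",np.hstack([np.vstack([a,b]),C]))
E
```

```text
[[332.1, 60.4], [241.0, 53.7], [247.2, 143.5], [331.4, 136.4], [239.9, 141.0]]
[158  21]
1.7391304347826086
```

View pics/f2.png

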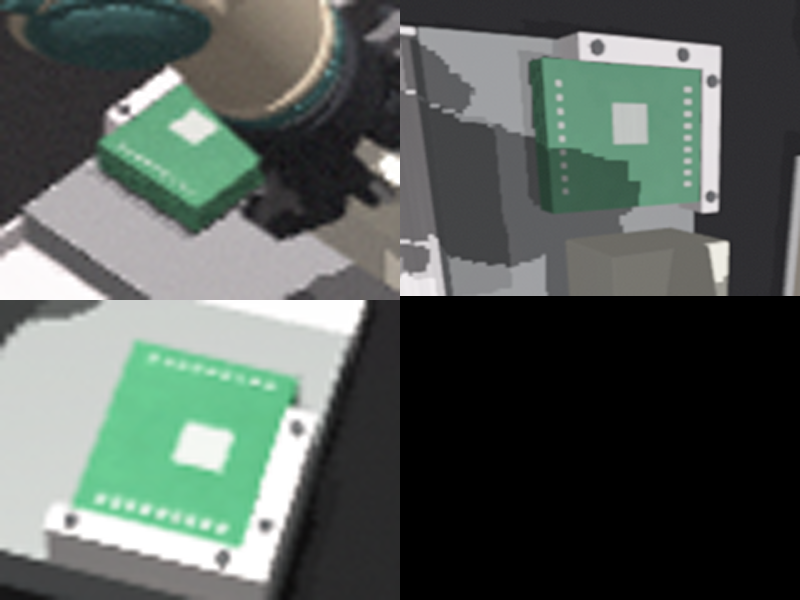

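The stack is flush: the top board's corners match the predicted ones within about 2 px, and its sides are even against both fences. Now returning the block to its old free spot.

Call:
send_rows --increments '[{"gripper": 1, "linear": [-0.002, 0.04, 0], "delta_rot": [0, 0, 0]}, {"gripper": 1, "linear": [-0.005, 0.085, 0], "delta_rot": [0, 0, 0]}, {"gripper": 1, "linear": [-0.008, 0.13, -0.01], "delta_rot": [0, 0, 0.01]}, {"gripper": 1, "linear": [-0.012, 0.175, -0.02], "delta_rot": [0, 0, 0.02]}, {"gripper": 1, "linear": [-0.016, 0.22, -0.03], "delta_rot": [0, 0, 0.037]}, {"gripper": 1, "linear": [-0.02, 0.265, -0.04], "delta_rot": [0, 0, 0.037]}, {"gripper": 1, "linear": [-0.024, 0.305, -0.05], "delta_rot": [0, 0, 0.037]}, {"gripper": 1, "linear": [-0.024, 0.335, -0.06], "delta_rot": [0, 0, 0.037]}]'

```text
clock: 24.15
position: [0.5144, 0.3583, 0.1922]
ee_rot: [0.2, 0.646, 0.704, 0.219]
contact_force: [0.5, -0.6, -3.2]
width: 0.0107
gripper_force: 80.6
```

Call:
send_rows --increments '[{"gripper": 1, "linear": [0, 0, -0.02], "delta_rot": [0, 0, 0]}, {"gripper": 1, "linear": [0, 0, -0.04], "delta_rot": [0, 0, 0]}, {"gripper": 1, "linear": [0, 0, -0.06], "delta_rot": [0, 0, 0]}, {"gripper": 1, "linear": [0, 0, -0.07], "delta_rot": [0, 0, 0]}, {"gripper": 1, "linear": [0, 0, -0.07], "delta_rot": [0, 0, 0]}, {"gripper": 1, "linear": [0, 0, -0.07], "delta_rot": [0, 0, 0]}]'

```text
clock: 24.75
position: [0.5149, 0.3556, 0.1228]
ee_rot: [0.201, 0.646, 0.703, 0.218]
contact_force: [-0.5, -0.2, -3.0]
width: 0.0107
gripper_force: 80.3
```

```bash
python3 st.py; python3 -c "
from rig import get_state;s=get_state();print(s['qpos'].round(3))"
```

```text
pos [0.5149 0.3556 0.1228] yaw 0.0846 roll 0.0 pitch 0.6025 F [-0.5 -0.2 -3. ] block tray mm [-56.8 329.5  42.8] t 24.75
[ 0.665  0.308  2.004 -0.825  0.437  1.271]
```

Call:
send_rows --increments '[{"gripper": 1, "linear": [0, 0, -0.015], "delta_rot": [0, -0.007, 0]}, {"gripper": 1, "linear": [0, 0, -0.028], "delta_rot": [0, -0.007, 0]}, {"gripper": 1, "linear": [0, 0, -0.036], "delta_rot": [0, -0.007, 0]}, {"gripper": 1, "linear": [0, 0, -0.04], "delta_rot": [0, -0.007, 0]}, {"gripper": 1, "linear": [0, 0, -0.04], "delta_rot": [0, -0.007, 0]}, {"gripper": 1, "linear": [0, 0, -0.04], "delta_rot": [0, -0.007, 0]}]'

```text
clock: 25.35
position: [0.5146, 0.3561, 0.0841]
ee_rot: [0.203, 0.645, 0.703, 0.222]
contact_force: [-0.1, -0.8, -3.1]
width: 0.011
gripper_force: 80.5
```

```bash
python3 st.py
```

```text
pos [0.5146 0.3561 0.0841] yaw 0.0854 roll 0.0001 pitch 0.6113 F [-0.1 -0.8 -3.1] block tray mm [-57.  330.    4.1] t 25.35
```

Call:
send_rows --increments '[{"gripper": 1, "linear": [0, 0, -0.002], "delta_rot": [0, 0, 0]}, {"gripper": 1, "linear": [0, 0, -0.004], "delta_rot": [0, 0, 0]}, {"gripper": 1, "linear": [0, 0, -0.004], "delta_rot": [0, 0, 0]}, {"gripper": 1, "linear": [0, 0, -0.004], "delta_rot": [0, 0, 0]}]'

```text
clock: 25.75
position: [0.5142, 0.3559, 0.0795]
ee_rot: [0.204, 0.645, 0.703, 0.221]
contact_force: [0.6, -0.2, -1.9]
width: 0.0113
gripper_force: 80.7
```

```bash
python3 st.py
```

```text
pos [0.5142 0.3559 0.0795] yaw 0.0858 roll -0.0008 pitch 0.6106 F [ 0.6 -0.2 -1.9] block tray mm [-57.4 329.8  -0.5] t 25.75
```

Call:
send_rows --increments '[{"gripper": 1, "linear": [0, 0, -0.001], "delta_rot": [0, 0, 0]}, {"gripper": 1, "linear": [0, 0, -0.001], "delta_rot": [0, 0, 0]}, {"gripper": -1, "linear": [0, 0, -0.001], "delta_rot": [0, 0, 0]}, {"gripper": -1, "linear": [0, 0, -0.001], "delta_rot": [0, 0, 0]}, {"gripper": -1, "linear": [0, 0, -0.001], "delta_rot": [0, 0, 0]}, {"gripper": -1, "linear": [0, 0, -0.001], "delta_rot": [0, 0, 0]}, {"gripper": -1, "linear": [0, 0, -0.001], "delta_rot": [0, 0, 0]}, {"gripper": -1, "linear": [0, 0, -0.001], "delta_rot": [0, 0, 0]}]'

```text
clock: 26.55
position: [0.514, 0.3556, 0.0781]
ee_rot: [0.203, 0.645, 0.703, 0.221]
contact_force: [-0.4, 0.6, 0.9]
width: 0.0855
gripper_force: 0.0
```

Call:
send_rows --increments '[{"gripper": -1, "linear": [-0.008, -0.001, 0.012], "delta_rot": [0, 0, 0]}, {"gripper": -1, "linear": [-0.02, -0.002, 0.029], "delta_rot": [0, 0, 0]}, {"gripper": -1, "linear": [-0.037, -0.003, 0.053], "delta_rot": [0, 0, 0]}, {"gripper": -1, "linear": [-0.054, -0.005, 0.077], "delta_rot": [0, 0, 0]}, {"gripper": -1, "linear": [-0.07, -0.006, 0.1], "delta_rot": [0, 0, 0]}, {"gripper": -1, "linear": [-0.085, -0.007, 0.122], "delta_rot": [0, 0, 0]}, {"gripper": -1, "linear": [-0.1, -0.008, 0.143], "delta_rot": [0, 0, 0]}, {"gripper": -1, "linear": [-0.1, -0.008, 0.143], "delta_rot": [0, 0, 0]}]'

```text
clock: 27.35
position: [0.4136, 0.3487, 0.2244]
ee_rot: [0.203, 0.644, 0.702, 0.224]
contact_force: [0.5, 1.3, 0.0]
width: 0.0856
gripper_force: 0.0
```

```bash
python3 - <<'E'
from h import *
from rig import optics
S=optics.get_image("side"); C=optics.get_image("scene"); d=pickle.load(open("d0.pkl","rb"))
# block back in same place/pose: compare bright mask regions with the start; bystanders unchanged
for n,i,b in(("scene",C,(425,215,490,285)),("side",S,(235,125,282,170))):
    x0,y0,x1,y1=b
    for im in(d[n],i):
        g=(im["pixels"][y0:y1,x0:x1].min(2)>85).astype(np.uint8); c=max(cv2.findContours(g,0,2)[0],key=cv2.contourArea); print(n,cv2.boundingRect(c),cv2.contourArea(c))
# top board corners, scene: green mask -> min-area quad
P=np.array([[.07,.107,.056],[-.03,.107,.056],[-.03,.027,.056],[.07,.027,.056]]); W=R.from_euler('z',.0477).apply(P)+[.6108,.0303,0]
hsv=cv2.cvtColor(C["pixels"],cv2.COLOR_BGR2HSV); m=cv2.inRange(hsv,(50,80,40),(90,255,255)); m[:225]=0;m[290:]=0;m[:,:290]=0;m[:,375:]=0
c=max(cv2.findContours(m,0,2)[0],key=cv2.contourArea); q=cv2.approxPolyDP(cv2.convexHull(c),3,True).reshape(-1,2)
print(q.tolist(),proj(C,W).round(1).tolist())
# nuts: dark/bright texture of trough in side
cv2.imwrite("pics/end.png",S["pixels"])
df=lambda n,i:cv2.absdiff(d[n]["pixels"],i["pixels"]).max(2)
print({k:int((df("scene",C)[y0:y1,x0:x1]>60).sum()) for k,(x0,y0,x1,y1) in dict(driver=(398,290,478,358),hous1=(410,192,438,218),hous2=(190,266,224,290),box=(158,178,220,222),spare=(220,136,257,164)).items()})
E
```

```text
scene (5, 7, 51, 57) 2045.0
scene (3, 7, 50, 57) 2020.0
side (5, 5, 38, 37) 534.5
side (7, 6, 38, 36) 529.5
[[322, 233], [353, 241], [342, 273], [310, 265]] [[342.9, 274.8], [354.4, 239.7], [321.4, 232.1], [308.2, 266.2]]
{'driver': 0, 'hous1': 176, 'hous2': 0, 'box': 0, 'spare': 0}
```

```bash
python3 -c "
from rig import sign_off;print(sign_off())"
```

```text
the job is handed in; nothing more can be done
None
```

I've handed the job in at about 27 s on the robot's clock. In the camera checks the bed was clear with the nuts in the trough, the top board sat within about 2 px of flush, and the block was upright on the bench in its old place. I did not count all three nuts in the trough or measure the four lower boards one by one, and joint 5 read 0.107 against its 0.11 lower limit for a moment before I moved outward.

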